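# Set the desk fan for homework

### The arm

A 6-joint arm with a two-finger parallel gripper is mounted at the origin on the work surface. World frame = base frame: x ahead of the robot, y to its left, z up, the work surface at z = 0. Lengths are in m, angles in degrees, forces in N, time in s.
With the tool pointing down it reaches from about 0.35 to 0.875 m from the base axis. Payload 4.2 kg.
Tool frame: the origin (TCP) lies midway between the tips of the shut fingers; the grasp point (between the pads) lies 19 mm behind it; z points along the fingers, y is the line along which they close (so a half turn about z gives the same grasp; the last joint's range is limited). The gripper opens to 87 mm and grips with 3 to 60 N. Pads are 19 mm wide; open, the fingers measure 117 mm over their backs; the gripper's body (75 mm by 190 mm) begins 51 mm behind the grasp point.
Start: joints at [87.64, 22.042, 0.453, 0, -68.411, -14.817], TCP at [0.185, 0.597, 0.223] pointing down, gripper open.
Joint ranges: [-179.83, 179.83], [-69.29, 118.12], [-61.27, 80.66], [-181.25, 117.63], [-171.15, -9.14], [-177.46, 177.46]. Speed limits (degrees/s): [159.86, 159.86, 180, 180, 180, 180].

### API

Orientations are given as a 3x3 rotation matrix whose columns are the frame's x, y, z axes.
In Python, from station import r, cams gives the robot as it stands.
- The arm moves only by the tool play_rows, never from a script. Its argument "commands" is text: rows parted by semicolons, each of 6 numbers parted by spaces: the shift along the world's x, y, z normalised to -1 to 1, where 1 is 30 mm, then the turn, a rotation vector about the world's x, y, z normalised to -1 to 1, where 1 is 0.15 rad. A call has 1 to 20 rows; each row shifts and turns the commanded pose from where the row before left it; what a row does not reach is not made up. A row lasts 1/10 s, in which the tool goes at most 50 mm and 8.59 degrees, less where a joint would pass 70% of its speed; a pose out of reach is approached as far as the arm can. A call with a number of a shift or a turn outside -1 to 1 is refused whole. A call with a gripper value outside its range is refused whole. "grip" is the finger opening in mm, from 0 to 87, set as the call begins (left out, the last holds). The fingers move at their own pace and stop on an object; the grip force is fixed at half the most. Time passes only in rows, so rows that do not move let the fingers close. It gives the time, the measured TCP pose, the force, the opening and the grip force at its end, in the units of the state.
- r.sense(): the state, without advancing time (a new reading comes with each control period).
- cams.capture(name): name is "scene" or "top" or "wrist"; returns (picture, depth): 480x640x3 uint8, blue, green, red; 480x640 float32, m along the optical axis (not along the pixel's ray), 0 where there is no reading.
- cams.camera_info(name): a dict with "mtx" (3x3 intrinsics, pixels), "R" (3x3) and "t" (3): a world point X has camera coordinates R X + t. Camera axes: x right, y down, z forward; pixel columns grow to the right and rows downward; lengths in m; the calibration is good to about 2 mm. A picture is of the moment at which its call begins: read the wrist's pose just before it. camera_info takes no time and is no camera call; for the wrist camera it gives the pose at the moment of the call.
- r.finish_job(): hands the job in; it is judged then, once.
The state is a dict: "time_s": time; "joints": joint angles; "joint_velocities": joint speeds; "effort": joint torques, N m; "tcp_pos": TCP position; "ee_rot": TCP orientation; "wrist_force": force on the tool from outside, world axes, zero at the start; "moment": the same for the moment, N m; "gripper_width": opening from 0.0 (shut) to 1.0 (fully open); "gripper_force": force on a finger pad.
Only numpy, scipy, OpenCV 4.12 (cv2) and the standard library are available. Lean on these libraries where they do the work, as an engineer would, in place of code of your own. Each camera call takes 0.05 s, during which the arm holds its last target. There are 200 camera calls.

### The job

Get the desk fan ready for homework before it is plugged in: its head droops towards the desk, so raise it until the round guard stands upright and would blow level, and turn the click dial on the sloping front of its base to speed 4, which is the fourth click clockwise from off. Leave the dial settled in its click and the head standing by itself. Do not disturb the pen tray, the clip-top box or the wooden cube puzzle.

Things in the scene. Friction and masses are not known exactly. Their poses are not given: they have to be found in the camera images.
- fan: White desk fan, fixed to the desk: foot 245 x 190 mm, 30 mm high. Origin at its underside, near the middle; z up, -x the fan's front (it blows there, and its dial is there), +y the left of someone facing the dial. The base is flat, 77 mm high, behind the sloping control deck; at (70, 0, 130) mm the neck carries the head's hinge.
- deck_face (a point): Centre of the control deck's flat face, at (-75, 0, 75) mm in the fan's frame: 130 mm wide, 100 mm along the slope, rising towards the fan's back, inclined 30 degrees. Its z is the outward normal (leans 30 degrees from vertical to the fan's front), x points up the slope, y as the fan's y. The dial's axis is this normal.
- dial_grip (a point): Point on the dial's axis 25 mm out from the deck's face, where to grip. Black dial: skirt 46 mm across, 3.5 mm thick; on it a grip bar 12 mm thick, 44 mm long, ending 32 mm out from the face. Axes turn with the dial: z along its axis, out of the deck; +y along the bar to its pointer end (white line); the bar's flat sides face +x and -x.
- dial (a joint): Dial angle in rad, growing clockwise seen facing it; clicks 30 degrees apart: 0 = off, 0.524 speed 1, 1.047 = 2, 1.571 = 3, 2.094 = 4, 2.618 = 5, 3.142 = 6, then a stop. Pointer at the red dot (fan's +y) = off; six white dots, growing, mark the speeds; 3 is straight up the slope. Starts at off, 1 or 2. A spring pulls it into the nearest click when let go; turning takes up to 0.1 N m.
- handle (a point): Middle of the carrying handle on top of the head: white round bar 12 mm thick, 90 mm long between its posts, parallel to the fan's y. It lies 34 mm in front of and 192 mm above the hinge when the head is level, 29 mm above the guard's rim. Axes turn with the head (z its up, x its back, y as the fan's y).
- head_hinge (a point): Point on the head's tilt axis (parallel to the fan's y) on top of the neck. The head: round guard 170 mm across, 56 mm deep, its centre 78 mm above and 34 mm in front of the hinge when level; motor housing 88 mm across behind it.
- fan_head (a joint): Tilt of the head in rad: 0 = level (guard upright), negative = drooping forwards, positive = leaning back. Starts between -0.5 and -0.28; range -0.55 to 0.45, no click or stop at level. A friction hinge holds it wherever it is left; moving it by the handle takes about 4 N.
- tray_centre (a point): Centre of the stainless steel pen tray, 210 x 85 mm, 22 mm high (this point 11 mm up, x along its length), with three triangular pencils in it. Loose bystander.
- box_centre (a point): Centre of the blue plastic clip-top box, 190 x 130 mm, 80 mm high (this point 40 mm up, x along its length). Loose bystander.
- cube_centre (a point): Centre of the wooden cube puzzle, a 60 mm cube (this point 30 mm up). Loose bystander.

How it is judged (in metres and radians):
At the end, for the whole second after the job is handed in: The dial rests in the click of speed 4 (2.094 rad, within 0.09 rad) and the fan's head stands level (within 0.1 rad, about 6 degrees), both at rest (value of joint dial between 2 and 2.19 rad and value of joint fan_head between -0.1 and 0.1 rad and velocity of joint fan_head between -0.05 and 0.05 rad/s and velocity of joint dial between -0.1 and 0.1 rad/s); the robot touches nothing.
It fails at once if the pen tray is pushed more than 20 mm (distance of tray_centre from where it was at the start of the episode above 0.02 m).
It fails at once if the clip-top box is pushed more than 20 mm (distance of box_centre from where it was at the start of the episode above 0.02 m).
It fails at once if the cube puzzle is pushed more than 20 mm (distance of cube_centre from where it was at the start of the episode above 0.02 m).
It also fails if it takes over 54 s, if anything falls off the work surface, if the arm or the gripper's body presses on something with over 40 N, if the wrist force passes 120 N, or if a joint passes its speed limit or range.

## Working session

There is one attempt and no reset: what is moved stays moved. The work goes in short steps, Python scripts to look and compute and a tool call to move; the robot and the scene stay as the last step left them, time stands still between calls to the robot, and variables do not carry over. Pictures are saved under pics/ and viewed, at most 10 in all, crops included, and the job is handed in when it is done.

Besides the shell and the picture viewer there is one more tool, called after "Request:" as name(argument=value, ...), one argument or row to a line, values as JSON. play_rows: Moves the arm, as the interface text tells. Scaled input: -1 to 1 covers 30 mm each way for a shift and 0.15 rad each way for a turn. Its arguments: {"type":"object","properties":{"commands":{"type":"string"},"grip":{"type":"number"}},"required":["commands"]}

```bash
mkdir -p pics; ls
cat > h.py <<'E'
import numpy as np, cv2
from station import r, cams
def snap(n,f):
    p,d=cams.capture(n); i=cams.camera_info(n)
    cv2.imwrite(f'pics/{f}.png',p); np.savez(f'pics/{f}.npz',d=d,p=p,K=i['mtx'],R=i['R'],t=i['t']); return p,d
def pts(f):
    z=np.load(f'pics/{f}.npz'); d=z['d']; v,u=np.mgrid[:480,:640]
    c=np.stack([u,v,np.ones_like(u)],-1)@np.linalg.inv(z['K']).T*d[...,None]
    w=(c-z['t'].ravel())@z['R']; w[d==0]=np.nan; return w
E
python3 - <<'E'
from h import *
for n in('scene','top'):snap(n,n+'0')
a=r.sense(); print(a['time_s'],a['tcp_pos'],a['ee_rot'],a['gripper_width'])
E
```

```text
pics
0.1 [0.1844072  0.59661109 0.22155962] [[ 9.55345034e-01 -2.95492173e-01 -4.92464463e-04]
 [-2.95492570e-01 -9.55343167e-01 -1.89071062e-03]
 [ 8.82176311e-05  1.95180060e-03 -9.99998091e-01]] 0.999708227781225
```

View pics/scene0.png

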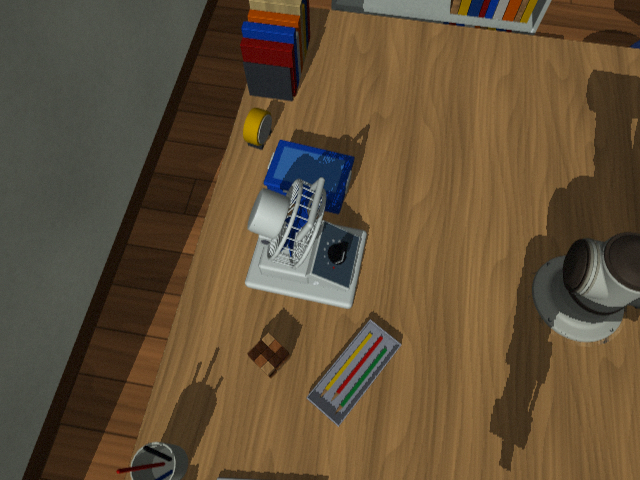

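View pics/top0.png

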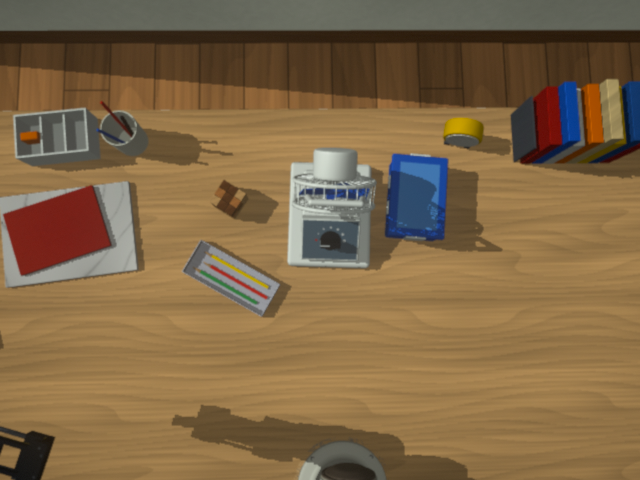

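The fan faces the robot: in the top view its dial is at (330,239), the handle and guard near (335,190), the box right at (418,197), the tray left at (235,278) and the cube at (229,198). Now I'll measure the fan in 3D.

Run:
```python
from h import *
w=pts('top0'); p=cv2.imread('pics/top0.png')
for u,v in [(330,239),(310,250),(352,250),(310,225),(294,258),(366,258),(365,225),(296,220),(418,197),(235,278),(229,198)]: print(u,v,np.round(w[v,u],3))
# deck plane fit
m=np.zeros((480,640),bool); m[222:258,305:357]=1; g=p.max(2)<110; q=w[m&g]; q=q[np.isfinite(q).all(1)]
for _ in range(4):
    c=q.mean(0); n=np.linalg.svd(q-c,full_matrices=False)[2][2]; n*=np.sign(n[2]); e=abs((q-c)@n); q=q[e<max(.003,e.std())]
print('deck',c,n,len(q))
# top-surface foot edges: z ~ .03
s=w[150:272,280:380].reshape(-1,3); 
f=s[(abs(s[:,2]-.03)<.006)].astype(np.float32); print(len(f),cv2.minAreaRect(f[:,:2]))
f=s[(s[:,2]>.018)].astype(np.float32); print(cv2.minAreaRect(f[f[:,2]<.09][:,:2]), f.max(0))
cv2.imwrite('pics/topc.png',cv2.resize(p[140:280,270:390],None,fx=5,fy=4.28,interpolation=3))
cv2.imwrite('pics/topc.png',cv2.resize(p[145:275,275:385],None,fx=4.5,fy=4.5,interpolation=3))
```

```text
330 239 [0.547 0.019 0.093]
310 250 [0.526 0.063 0.065]
352 250 [ 0.525 -0.031  0.065]
310 225 [0.579 0.062 0.094]
294 258 [0.512 0.099 0.033]
366 258 [ 0.509 -0.066  0.029]
365 225 [ 0.585 -0.066  0.032]
296 220 [0.601 0.093 0.026]
418 197 [ 0.64  -0.181  0.081]
235 278 [0.47  0.237 0.004]
229 198 [0.648 0.244 0.057]
deck [0.54802406 0.01657717 0.07805578] [-0.50409665  0.0236372   0.86332372] 1314Traceback (most recent call last):
  File "<stdin>", line 11, in <module>
cv2.error: OpenCV(4.12.0) /io/opencv/modules/imgproc/src/convhull.cpp:143: error: (-215:Assertion failed) total >= 0 && (depth == CV_32F || depth == CV_32S) in function 'convexHull'
```

Run:
```python
from h import *
w=pts('top0'); p=cv2.imread('pics/top0.png')
s=w[150:272,280:380].reshape(-1,3); s=s[np.isfinite(s).all(1)]
f=np.ascontiguousarray(s[(s[:,2]>.022)&(s[:,2]<.036)][:,:2],dtype=np.float32); print(len(f),cv2.minAreaRect(f.reshape(-1,1,2)))
W=w[150:272,280:380]
# front/side edges of foot
fr=[]
for u in range(292,370,6):
    col=w[255:275,u]; k=col[col[:,2]>.02]; fr.append(k[:,0].min() if len(k) else np.nan)
print('front x',np.round(fr,3))
for v in range(215,262,8):
    row=w[v,280:385]; k=row[(row[:,2]>.02)]; print(v,np.round([k[:,1].max(),k[:,1].min(),k[0,0]],3))
# handle candidates: highest
h=s[s[:,2]>s[:,2].max()-.02]; print('high',np.round(h.max(0),3),np.round(h.min(0),3),np.round(np.median(h,0),3))
cv2.imwrite('pics/topc.png',cv2.resize(p[145:275,275:385],None,fx=4.5,fy=4.5,interpolation=3))
a=cv2.imread('pics/scene0.png')[165:315,235:385]; cv2.imwrite('pics/scc.png',cv2.resize(a,None,fx=4,fy=4,interpolation=3))
```

```text
2213 ((0.6127706170082092, 0.014671757817268372), (0.18974752724170685, 0.24460777640342712), 87.17483520507812)
front x [0.496 0.496 0.494 0.493 0.493 0.493 0.492 0.49  0.49  0.489 0.489 0.489
 0.489]
215 [ 0.11  -0.079  0.613]
223 [ 0.11  -0.079  0.594]
231 [ 0.11  -0.078  0.575]
239 [ 0.11  -0.075  0.557]
247 [ 0.113 -0.074  0.538]
255 [ 0.113 -0.073  0.519]
high [0.6   0.067 0.308] [ 0.581 -0.036  0.288] [0.588 0.017 0.301]
```

View pics/topc.png

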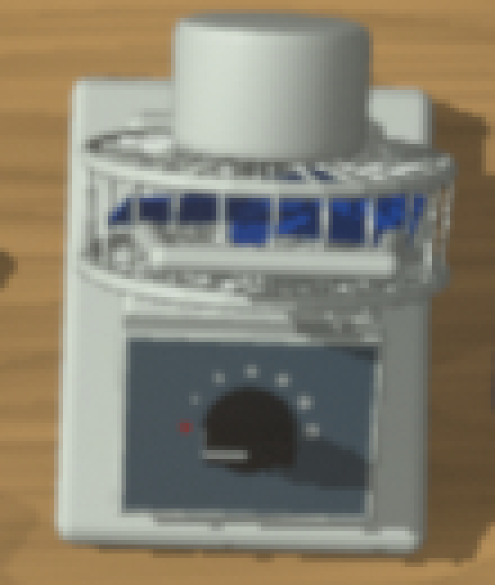

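View pics/scc.png

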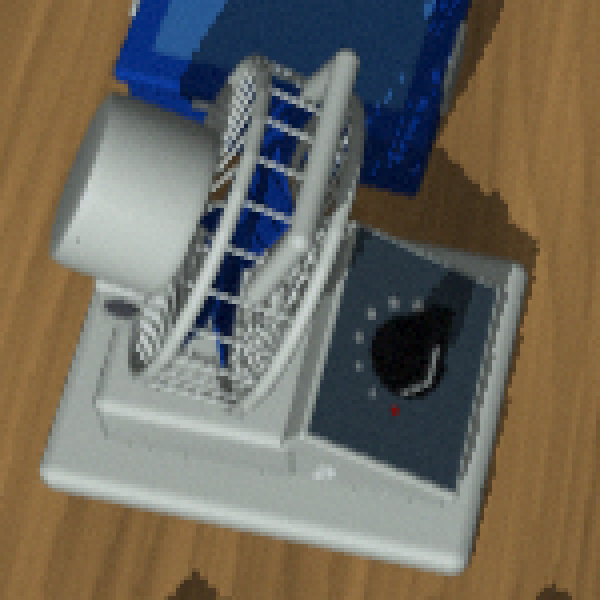

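The dial's white line points at the red dot (off), so it needs 120° clockwise. The handle is about (0.588, 0.016, 0.301) and the hinge about (0.683, 0.011, 0.130). That gives a 0.196 m radius, which matches the fan, and a tilt of about -0.33 rad. I'll do the head first, moving above the handle.

Request:
play_rows(
  commands="0.7 -1 1 0 0 -1;0.7 -1 1 0 0 -1;0.7 -1 1 0 0 -1;0.7 -1 1 0 0 -1;0.7 -1 1 0 0 -1;0.7 -1 1 0 0 -1;0.7 -1 0 0 0 -1;0.7 -1 0 0 0 -1;0.7 -1 0 0 0 -0.8;0.7 -1 0 0 0 0;0.7 -1 0 0 0 0;0.7 -1 0 0 0 0;0.7 -1 0 0 0 0;0.7 -1 0 0 0 0;0.7 -1 0 0 0 0;0.7 -1 0 0 0 0;0.7 -1 0 0 0 0;0.7 -1 0 0 0 0;0.5 -1 0 0 0 0;0 0 0 0 0 0",
  grip=87,
)

```text
time_s: 2.1
tcp_pos: [0.5786, 0.0243, 0.4009]
ee_rot: [[-0.054, -0.999, -0.003], [-0.999, 0.054, -0.001], [0.001, 0.003, -1.0]]
wrist_force: [0.3, 0.7, -0.7]
gripper_width: 1.005
gripper_force: 0.0
```

Run:
```python
from h import *
a=r.sense(); print(a['time_s'],a['tcp_pos'],a['ee_rot'].round(3),a['joints'].round(1) if hasattr(a['joints'],'round') else a['joints'])
p,d=snap('wrist','w1'); w=pts('w1')
s=w.reshape(-1,3); s=s[np.isfinite(s).all(1)]
k=s[(s[:,2]>.28)&(s[:,2]<.33)&(s[:,0]>.55)&(s[:,0]<.64)&(abs(s[:,1])<.1)]; print(len(k))
if len(k):
  print(k.max(0),k.min(0),np.median(k,0)); t=k[k[:,2]>k[:,2].max()-.004]; print(np.median(t,0),t[:,1].min(),t[:,1].max())
```

```text
2.1 [0.57859896 0.0242633  0.40087734] [[-0.054 -0.999 -0.003]
 [-0.999  0.054 -0.001]
 [ 0.001  0.003 -1.   ]] [ 18.4  13.9  13.7   0.  -89.9 -21.5]
3162
[0.60306039 0.06893616 0.30294907] [ 0.5806004  -0.03466288  0.28002254] [0.5887032  0.01309172 0.29964729]
[0.58837042 0.01535093 0.3002848 ] -0.03175492076945604 0.06737351975977587
```

View pics/w1.png

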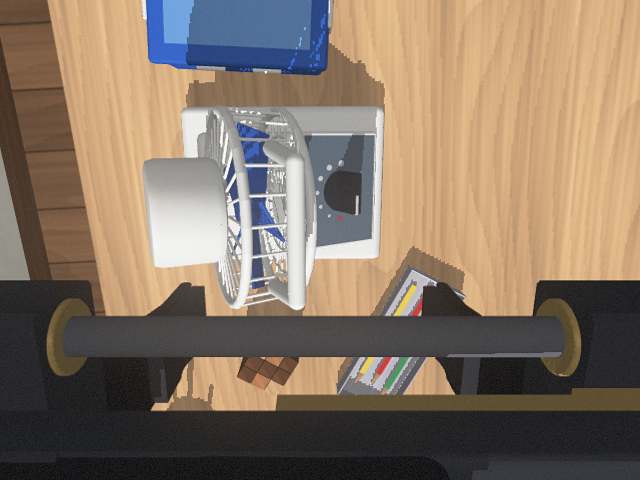

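The wrist view shows the handle at column 297, rows 150–300, and the dial's white line at (357,205) pointing to the red dot (+y), so it's still off. The handle's top is at z≈0.302, x≈0.589, which agrees. I'll descend with TCP about 9 mm below the bar's centre and close.

Request:
play_rows(
  commands="0.35 -0.25 0 0 0 0;0 0 -1 0 0 0;0 0 -1 0 0 0;0 0 -1 0 0 0;0 0 -0.5 0 0 0;0 0 -0.3 0 0 0;0 0 0 0 0 0;0 0 0 0 0 0",
)

```text
time_s: 2.95
tcp_pos: [0.5887, 0.02, 0.2896]
ee_rot: [[-0.048, -0.999, 0.002], [-0.999, 0.048, 0.0], [-0.0, -0.002, -1.0]]
wrist_force: [0.3, -0.1, 0.1]
gripper_width: 0.999
gripper_force: 0.0
```

Request:
play_rows(
  commands="0 0 0 0 0 0;0 0 0 0 0 0;0 0 0 0 0 0;0 0 0 0 0 0;0 0 0 0 0 0;0 0 0 0 0 0;0 0 0 0 0 0;0 0 0 0 0 0;0 0 0 0 0 0;0 0 0 0 0 0",
  grip=5,
)

```text
time_s: 3.95
tcp_pos: [0.588, 0.0196, 0.2886]
ee_rot: [[-0.049, -0.999, -0.0], [-0.999, 0.049, -0.0], [0.0, 0.0, -1.0]]
wrist_force: [0.1, -0.4, -0.0]
gripper_width: 0.171
gripper_force: 0.0
```

Request:
play_rows(
  commands="0 0 0 0 0 0;0 0 0 0 0 0;0 0 0 0 0 0;0 0 0 0 0 0",
)

```text
time_s: 4.35
tcp_pos: [0.5883, 0.0197, 0.2885]
ee_rot: [[-0.049, -0.999, 0.001], [-0.999, 0.049, 0.0], [-0.0, -0.001, -1.0]]
wrist_force: [2.5, -0.4, -0.8]
gripper_width: 0.132
gripper_force: 30.0
```

Gripped: opening 11.5 mm, the bar's size. Now I'll swing along the arc, about 61 mm back and 22 mm up.

Request:
play_rows(
  commands="0.24 -0.012 0.128 0 0 0;0.245 -0.012 0.118 0 0 0;0.25 -0.012 0.108 0 0 0;0.255 -0.012 0.097 0 0 0;0.258 -0.012 0.086 0 0 0;0.262 -0.012 0.075 0 0 0;0.265 -0.012 0.064 0 0 0;0.267 -0.012 0.053 0 0 0;0 0 0 0 0 0;0 0 0 0 0 0;0 0 0 0 0 0",
)

```text
time_s: 5.45
tcp_pos: [0.6498, 0.0165, 0.3134]
ee_rot: [[-0.048, -0.999, 0.003], [-0.999, 0.048, -0.001], [0.001, -0.003, -1.0]]
wrist_force: [-2.5, 1.0, 6.5]
gripper_width: 0.127
gripper_force: 30.0
```

Run:
```python
from h import *
snap('top','top2'); w=pts('top2'); p=cv2.imread('pics/top2.png')
snap('scene','sc2')
a=cv2.imread('pics/sc2.png')[150:310,230:390]
b=p[135:275,270:390]
cv2.imwrite('pics/c2.png',np.hstack([cv2.resize(a,(400,400),interpolation=3),cv2.resize(b,(343,400),interpolation=3)]))
```

```text
(no output)
```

View pics/c2.png

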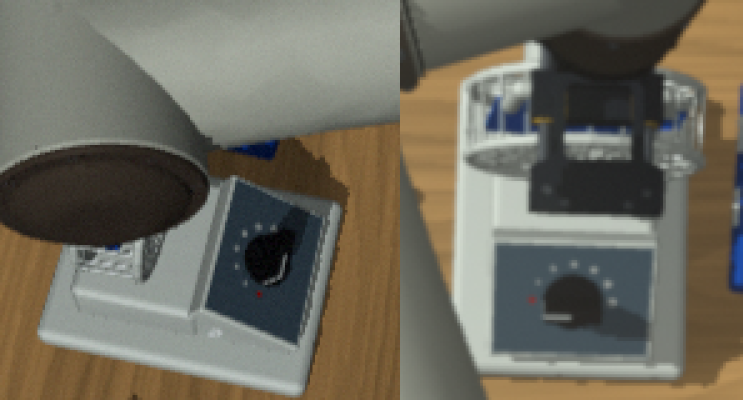

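The guard now looks upright and the dial is untouched. I'll release, rise, and back away in front of the fan for a check.

Request:
play_rows(
  commands="0 0 0 0 0 0;0 0 0 0 0 0;0 0 0 0 0 0;0 0 0 0 0 0;0 0 0 0 0 0;0 0 0 0 0 0;0 0 0.5 0 0 0;0 0 1 0 0 0;0 0 1 0 0 0;-1 0 0.5 0 0 0;-1 0 0 0 0 0;-1 0 0 0 0 0;-1 0 0 0 0 0;-1 0 0 0 0 0;0 0 0 0 0 0;0 0 0 0 0 0",
  grip=50,
)

```text
time_s: 7.15
tcp_pos: [0.499, 0.0167, 0.4013]
ee_rot: [[-0.049, -0.999, 0.002], [-0.999, 0.049, 0.001], [-0.001, -0.002, -1.0]]
wrist_force: [1.1, -1.0, 0.3]
gripper_width: 0.579
gripper_force: 0.0
```

Run:
```python
from h import *
a=r.sense(); print(a['tcp_pos'],np.round(a['joints'],1))
for n in('top','wrist','scene'):
    snap(n,n+'3'); w=pts(n+'3'); s=w.reshape(-1,3)
    k=s[(s[:,2]>.30)&(s[:,2]<.34)&(s[:,0]>.62)&(s[:,0]<.70)&(abs(s[:,1]-.015)<.045)]; print(n,len(k))
    if len(k): print(k.max(0),k.min(0),np.median(k,0))
    # guard front/back and motor points
    k=s[(s[:,2]>.14)&(s[:,2]<.30)&(s[:,0]>.59)&(s[:,0]<.80)&(abs(s[:,1]-.015)<.095)]
    for z0 in np.arange(.16,.30,.02):
        q=k[abs(k[:,2]-z0)<.01]
        if len(q)>5: print(round(z0,2),len(q),np.percentile(q[:,0],[2,50,98]).round(3))
```

```text
[0.49902951 0.01673048 0.40128272] [ 20.6   5.2   3.1   0.  -87.8 -23.4]
top 250
[0.65666818 0.05902946 0.33146136] [ 0.6428956  -0.01383548  0.300533  ] [0.6489074  0.02731449 0.32611025]
0.16 25 [0.631 0.641 0.686]
0.18 44 [0.63  0.633 0.685]
0.2 89 [0.629 0.651 0.684]
0.22 322 [0.628 0.66  0.734]
0.24 722 [0.628 0.703 0.735]
0.26 560 [0.627 0.704 0.735]
0.28 297 [0.625 0.671 0.68 ]
wrist 2285
[0.65491239 0.02581966 0.32662241] [ 0.64093034 -0.02999308  0.30071917] [ 0.64588492 -0.00473392  0.3234076 ]
0.16 1035 [0.626 0.632 0.682]
0.18 1182 [0.624 0.632 0.684]
0.2 2165 [0.624 0.646 0.685]
0.22 3180 [0.623 0.653 0.729]
0.24 5396 [0.623 0.683 0.733]
0.26 3388 [0.622 0.659 0.73 ]
0.28 3061 [0.622 0.63  0.677]
scene 338
[0.65790317 0.05986875 0.32946001] [ 0.64272166 -0.02954815  0.30089567] [0.64939227 0.01551572 0.32483852]
0.16 167 [0.627 0.655 0.686]
0.18 160 [0.626 0.652 0.686]
0.2 342 [0.625 0.653 0.733]
0.22 792 [0.625 0.658 0.736]
0.24 965 [0.625 0.697 0.737]
0.26 633 [0.625 0.695 0.735]
0.28 599 [0.624 0.647 0.681]
```

The guard front is vertical to within about 0.03 rad and the handle is at (0.649, 0.015, 0.323), so the head is level. Next is the dial location and pointer angle.

Run:
```python
from h import *
from scipy.spatial.transform import Rotation as Ro
yaw=np.deg2rad(-2.8); Rf=Ro.from_euler('z',yaw).as_matrix(); o=np.array([.6128,.0147,0])
D=Rf@Ro.from_euler('y',-30,degrees=True).as_matrix(); c=o+Rf@[-.075,0,.075]
print('deck',c,D.round(3))
for f in('w1','top3','wrist3','scene3'):
    w=pts(f); p=np.load(f'pics/{f}.npz')['p']; L=(w-c)@D   # local deck coords
    near=(abs(L[...,0])<.05)&(abs(L[...,1])<.06)
    pl=L[near&(abs(L[...,2])<.008)][:,2]
    b=near&(L[...,2]>.022)&(L[...,2]<.045)&(abs(L[...,0])<.035)&(abs(L[...,1])<.035)
    q=L[b]; print(f,len(pl),'deck z',np.median(pl).round(4),'bar',len(q))
    if len(q)>10:
        t=b&(L[...,2]>np.percentile(q[:,2],60)-.003); u=L[t]
        print(' top z',np.percentile(q[:,2],[50,95]).round(4),'rect',cv2.minAreaRect(np.ascontiguousarray(u[:,:2]*1000,dtype=np.float32).reshape(-1,1,2)))
        wh=b&(p.min(2)>140); print('  white',wh.sum(),L[wh].mean(0).round(4) if wh.any() else '')
```

```text
deck [0.53788954 0.01836373 0.075     ] [[ 0.865  0.049 -0.499]
 [-0.042  0.999  0.024]
 [ 0.5    0.     0.866]]
w1 5641 deck z -0.0044 bar 472
 top z [0.027  0.0285] rect ((7.344618320465088, 2.774076461791992), (13.627631187438965, 44.01786804199219), 0.8176634311676025)
  white 46 [0.0075 0.0141 0.0279]
top3 0 deck z nan bar 0
wrist3 7001 deck z -0.0054 bar 456
 top z [0.0261 0.0276] rect ((7.562201499938965, 1.0749015808105469), (44.218685150146484, 13.021769523620605), 89.07763671875)
  white 48 [0.0075 0.0141 0.0267]
scene3 1676 deck z -0.0047 bar 118
 top z [0.0262 0.0294] rect ((9.315091133117676, 1.9541492462158203), (45.412681579589844, 12.511466979980469), 87.13164520263672)
  white 0
  return _methods._mean(a, axis=axis, dtype=dtype,
  ret = ret.dtype.type(ret / rcount)
```

The dial lies 7.5 mm up-slope of my guess, and the face height fits too, so the origin is 9 mm behind the foot's middle. The dial base is (0.547, 0.020, 0.075), with the bar along y (off). I'll tilt 30° and go to 100 mm out along its axis.

Request:
play_rows(
  commands="0 0.05 -1 -0.043 -0.873 0;0 0.05 -1 -0.043 -0.873 0;0 0.05 -1 -0.043 -0.873 0;0 0.03 -1 -0.043 -0.873 0;0 0 -1 0 0 0;0 0 -1 0 0 0;0 0 -1 0 0 0;-0.07 0 -1 0 0 0;0 0 0 0 0 0;0 0 0 0 0 0",
  grip=42,
)

```text
time_s: 8.3
tcp_pos: [0.5043, 0.0146, 0.1835]
ee_rot: [[-0.064, -0.878, 0.475], [-0.998, 0.051, -0.042], [0.013, -0.476, -0.879]]
wrist_force: [-0.4, 0.9, 1.1]
gripper_width: 0.487
gripper_force: 0.0
```

```bash
cat > t.py <<'E'
from h import *
from scipy.spatial.transform import Rotation as Ro
D=Ro.from_euler('z',-2.8,degrees=True).as_matrix()@Ro.from_euler('y',-30,degrees=True).as_matrix()
c=np.array([.5468,.0198,.0747])
a=r.sense(); print(a['time_s'],np.round(a['joints'],1),'tool in dial frame mm',((np.array(a['tcp_pos'])-c)@D*1000).round(1))
print((D.T@np.array(a['ee_rot'])).round(3))
E
cat > bar.py <<'E'
from t import *
import sys
f=sys.argv[1]; n=sys.argv[2]; snap(n,f); w=pts(f); L=(w-c)@D; p=np.load(f'pics/{f}.npz')['p']
b=(L[...,2]>.026)&(L[...,2]<.038)&(np.hypot(L[...,0],L[...,1])<.03)
u=L[b]; print(len(u),np.median(u,0).round(4))
if len(u)>10: print(cv2.minAreaRect(np.ascontiguousarray(u[:,:2]*1000,dtype=np.float32).reshape(-1,1,2)))
wh=b&(p.min(2)>120)
if wh.any():
    m=L[wh].mean(0); print('white',wh.sum(),m.round(4),'dial angle rad',np.arctan2(m[0],m[1]).round(3))
E
python3 bar.py w4 wrist
```

```text
8.3 [ 19.7   0.  -55.1  53.4 -14.4 -73.1] tool in dial frame mm [ 17.8  -7.3 115.4]
[[-0.007 -1.    -0.027]
 [-1.     0.008 -0.019]
 [ 0.019  0.027 -0.999]]
1446 [ 0.0014 -0.0011  0.0319]
((1.3365387916564941, 0.167999267578125), (44.64989471435547, 12.021974563598633), 89.5483169555664)
white 195 [0.0015 0.012  0.0324] dial angle rad 0.128
```

Joints 3 and 5 are near their limits here, so I'll fit a quick kinematic model to find a feasible pose before descending.

```bash
cat > k.py <<'E'
from t import *
from scipy.optimize import least_squares
def fk(q,P,s):
    h,l2,l3,L,d=P; j=np.deg2rad(q); E=lambda ax,t:Ro.from_euler(ax,t).as_matrix()
    R=E('z',j[0]); p=np.array([0,0,h]); R=R@E('y',j[1]); p=p+R@[0,0,l2]; R=R@E('y',-j[2]); p=p+R@[l3,0,0]
    R=R@E('x',s[0]*j[3]); 
    if s[2]: p=p+R@[0,d,0]
    else: p=p+(R@E('x',-s[0]*j[3]))@[0,d,0]
    R=R@E('y',-j[4]); R=R@E('x',s[1]*j[5]); p=p+R@[L,0,0]
    return p,R
Q=[[87.64,22.042,.453,0,-68.411,-14.817],[18.4,13.9,13.7,0,-89.9,-21.5],[20.6,5.2,3.1,0,-87.8,-23.4],list(a['joints'])]
X=[[.185,.597,.223],[.5786,.0243,.4009],[.49903,.01673,.40128],list(a['tcp_pos'])]
if __name__=='__main__':
  for s in [(i,j,k) for i in(1,-1) for j in(1,-1) for k in(0,1)]:
    f=lambda P:np.concatenate([fk(q,P,s)[0]-x for q,x in zip(Q,X)])
    o=least_squares(f,[.1,.556,.423,.24,-.16]); p,R=fk(Q[3],o.x,s)
    T=R@np.array([[0,0,1],[-1,0,0],[0,-1,0]]).astype(float)  # guess tool axes
    print(s,abs(o.fun).max().round(4),o.x.round(4),'z',R[:,0].round(3), (R.T@np.array(a['ee_rot'])).round(2).tolist())
E
python3 k.py
```

```text
8.35 [ 19.8  -0.  -55.   53.5 -14.4 -73.1] tool in dial frame mm [ 19.   -6.4 116.1]
[[-0.007 -1.    -0.025]
 [-1.     0.008 -0.017]
 [ 0.017  0.025 -1.   ]]
(1, 1, 0) 0.0602 [ 0.3224  0.6137  0.4084  0.5074 -0.1843] z [ 0.342  0.335 -0.878] [[-0.37, 0.14, 0.92], [-0.68, 0.63, -0.37], [-0.63, -0.76, -0.14]]
(1, 1, 1) 0.1553 [ 0.4728  0.6506  0.3992  0.6821 -0.1724] z [ 0.342  0.335 -0.878] [[-0.37, 0.14, 0.92], [-0.68, 0.63, -0.37], [-0.63, -0.76, -0.14]]
(1, -1, 0) 0.0602 [ 0.3224  0.6137  0.4084  0.5074 -0.1843] z [ 0.342  0.335 -0.878] [[-0.37, 0.14, 0.92], [0.22, -0.95, 0.23], [0.9, 0.28, 0.32]]
(1, -1, 1) 0.1553 [ 0.4728  0.6506  0.3992  0.6821 -0.1724] z [ 0.342  0.335 -0.878] [[-0.37, 0.14, 0.92], [0.22, -0.95, 0.23], [0.9, 0.28, 0.32]]
(-1, 1, 0) 0.0825 [ 0.3194  0.6116  0.409   0.5021 -0.134 ] z [ 0.477 -0.04  -0.878] [[0.0, 0.0, 1.0], [0.83, 0.56, -0.0], [-0.56, 0.83, -0.0]]
(-1, 1, 1) 0.0004 [ 0.1608  0.5646  0.4217  0.3063 -0.1599] z [ 0.477 -0.04  -0.878] [[0.0, 0.0, 1.0], [0.83, 0.56, -0.0], [-0.56, 0.83, -0.0]]
(-1, -1, 0) 0.0825 [ 0.3194  0.6116  0.409   0.5021 -0.134 ] z [ 0.477 -0.04  -0.878] [[0.0, 0.0, 1.0], [-1.0, -0.0, 0.0], [0.0, -1.0, 0.0]]
(-1, -1, 1) 0.0004 [ 0.1608  0.5646  0.4217  0.3063 -0.1599] z [ 0.477 -0.04  -0.878] [[0.0, 0.0, 1.0], [-1.0, -0.0, 0.0], [0.0, -1.0, 0.0]]
```

```bash
cat > ik.py <<'E'
from k import *
P=least_squares(lambda P:np.concatenate([fk(q,P,(-1,-1,1))[0]-x for q,x in zip(Q,X)]),[.16,.56,.42,.3,-.16]).x
M=np.array([[0,0,1],[-1,0,0],[0,-1,0]],float)
lo=np.array([-179.8,-69.2,-61.2,-181.2,-171.1,-177.4]); hi=np.array([179.8,118.1,80.6,117.6,-9.2,177.4])
def tgt(h,spin,tilt=0,side=0): # spin deg about outward normal; tilt less than 30 about deck y
    B=np.array([[0,-1,0],[-1,0,0],[0,0,-1]],float)
    W=Ro.from_euler('y',tilt,degrees=True)*Ro.from_euler('x',side,degrees=True)*Ro.from_euler('z',spin,degrees=True)
    return c+D@[.0012,0,h], D@W.as_matrix()@B
def ik(p,R,seeds):
    out=[]
    for q0 in seeds:
        def f(q):
            x,r=fk(q,P,(-1,-1,1)); return np.concatenate([(x-p)*5,Ro.from_matrix((r@M).T@R).as_rotvec()])
        o=least_squares(f,np.clip(q0,lo+.1,hi-.1),bounds=(lo,hi))
        if abs(o.fun).max()<2e-3 and not any(abs(o.x-k).max()<1 for k in out): out.append(o.x)
    return out
if __name__=='__main__':
    rng=np.random.default_rng(0); S=[list(a['joints'])]+list(lo+(hi-lo)*rng.random((25,6)))
    for tilt in(0,10):
      for h,sp in((.1,0),(.008,0),(.008,-60),(.008,-120)):
        print(tilt,h,sp,[k.round(0).tolist() for k in ik(*tgt(h,sp,tilt),S)])
E
python3 ik.py
```

```text
8.35 [ 19.8  -0.  -55.   53.5 -14.4 -73.1] tool in dial frame mm [ 19.   -6.4 116.1]
[[-0.007 -1.    -0.025]
 [-1.     0.008 -0.017]
 [ 0.017  0.025 -1.   ]]
0 0.1 0 []
0 0.008 0 []
0 0.008 -60 []
0 0.008 -120 []
10 0.1 0 [[26.0, 4.0, -44.0, 22.0, -26.0, -48.0]]
10 0.008 0 []
10 0.008 -60 []
10 0.008 -120 []
```

```bash
cat > map.py <<'E'
from ik import *
S=[list(a['joints']),[26,4,-44,22,-26,-48],[20,30,-40,0,-40,-60],[20,30,-40,0,-40,-150],[40,30,-30,60,-40,30],[0,30,-30,-60,-40,-60],[10,30,-30,-150,-40,60]]
for h in (.008,.02):
  for tilt in (0,5,10,15,20,30):
    row=[]
    for side in (-30,-20,-10,0,10,20,30):
        s=ik(*tgt(h,0,tilt,side),S); row.append(','.join(str([int(x) for x in k[2:]]) for k in s) or '-')
    print(h,tilt,row)
E
python3 map.py | tail -n +5
```

```text
0.008 0 ['[-55, 89, -39, -119]', '[-57, 108, -28, -124]', '-', '-', '-', '[-26, -47, -22, 38]', '[-21, -60, -37, 57]']
0.008 5 ['[-52, 76, -39, -107]', '[-55, 89, -27, -109]', '[-56, 112, -13, -117]', '-', '-', '[-25, -39, -25, 28]', '[-20, -53, -39, 47]']
0.008 10 ['[-48, 64, -40, -95]', '[-51, 68, -28, -93]', '[-53, 71, -16, -89]', '-', '[-33, -8, -18, -10]', '[-23, -34, -30, 21]', '[-18, -48, -42, 39]']
0.008 15 ['[-43, 53, -42, -84]', '[-45, 50, -32, -77]', '[-44, 41, -24, -65]', '[-39, 17, -21, -40]', '[-29, -10, -26, -8]', '[-21, -30, -35, 15]', '[-16, -43, -45, 32]']
0.008 20 ['[-39, 43, -45, -73]', '[-39, 37, -37, -65]', '[-37, 26, -31, -51]', '[-32, 8, -30, -30]', '[-25, -11, -34, -8]', '[-18, -28, -41, 11]', '[-14, -40, -49, 26]']
0.008 30 ['[-29, 30, -54, -56]', '[-27, 22, -49, -47]', '[-25, 12, -46, -35]', '[-21, 0, -45, -21]', '[-17, -12, -48, -7]', '[-12, -25, -52, 6]', '[-9, -35, -58, 17]']
0.02 0 ['[-55, 86, -40, -117]', '[-58, 105, -28, -121]', '-', '-', '-', '[-27, -45, -22, 36]', '[-22, -58, -37, 56]']
0.02 5 ['[-52, 74, -39, -105]', '[-55, 85, -27, -106]', '[-56, 104, -13, -112]', '-', '[-40, -1, -9, -18]', '[-26, -38, -26, 26]', '[-20, -52, -39, 46]']
0.02 10 ['[-48, 62, -41, -93]', '[-50, 64, -29, -90]', '[-52, 65, -18, -85]', '[-50, 44, -10, -63]', '[-34, -7, -19, -12]', '[-24, -33, -30, 19]', '[-18, -47, -42, 38]']
0.02 15 ['[-43, 51, -43, -82]', '[-45, 48, -34, -76]', '[-44, 38, -25, -63]', '[-38, 16, -22, -39]', '[-29, -9, -27, -9]', '[-21, -29, -36, 14]', '[-16, -43, -46, 31]']
0.02 20 ['[-39, 42, -47, -72]', '[-39, 36, -39, -64]', '[-37, 25, -33, -50]', '[-32, 7, -31, -30]', '[-25, -11, -35, -8]', '[-19, -27, -41, 10]', '[-14, -40, -50, 26]']
0.02 30 ['[-29, 29, -55, -56]', '[-28, 22, -50, -47]', '[-25, 12, -47, -35]', '[-21, 0, -46, -22]', '[-17, -12, -49, -7]', '[-13, -24, -53, 5]', '[-9, -35, -59, 17]']
```

```bash
cat > sw.py <<'E'
from ik import *
def tg(h,t0,s0,spin):
    B=np.array([[0,-1,0],[-1,0,0],[0,0,-1]],float)
    W=Ro.from_euler('z',spin,degrees=True)*Ro.from_euler('y',t0,degrees=True)*Ro.from_euler('x',s0,degrees=True)
    return c+D@[.0012,0,h], D@W.as_matrix()@B
if __name__=='__main__':
  for t0,s0 in((0,-25),(5,-20),(8,-20)):
    q=np.array([30,10,-52,85,-30,-115.]); print(t0,s0)
    for h,sp in [(.10,0),(.05,0),(.011,0)]+[(.011,-k) for k in (20,40,60,80,100,110,120,126)]+[(.06,-120),(.1,-120)]:
        s=ik(*tg(h,t0,s0,sp),[q]); 
        if s: q=s[0]; print(h,sp,q.round(0).tolist())
        else: print(h,sp,'FAIL')
E
python3 sw.py | tail -n +5
```

```text
0 -25
0.1 0 [31.0, 8.0, -57.0, 71.0, -39.0, -103.0]
0.05 0 [23.0, 14.0, -58.0, 86.0, -35.0, -113.0]
0.011 0 [18.0, 19.0, -57.0, 97.0, -34.0, -121.0]
0.011 -20 [25.0, 19.0, -51.0, 69.0, -33.0, -118.0]
0.011 -40 [28.0, 20.0, -43.0, 45.0, -34.0, -114.0]
0.011 -60 [26.0, 20.0, -35.0, 25.0, -36.0, -113.0]
0.011 -80 [23.0, 20.0, -29.0, 10.0, -38.0, -114.0]
0.011 -100 [18.0, 20.0, -25.0, -3.0, -39.0, -117.0]
0.011 -110 [16.0, 20.0, -23.0, -9.0, -39.0, -119.0]
0.011 -120 [13.0, 19.0, -22.0, -15.0, -38.0, -121.0]
0.011 -126 [12.0, 19.0, -22.0, -19.0, -38.0, -123.0]
0.06 -120 [14.0, 14.0, -23.0, -14.0, -43.0, -124.0]
0.1 -120 [15.0, 9.0, -24.0, -13.0, -46.0, -127.0]
5 -20
0.1 0 [31.0, 7.0, -54.0, 59.0, -36.0, -89.0]
0.05 0 [24.0, 13.0, -55.0, 75.0, -30.0, -100.0]
0.011 0 [18.0, 17.0, -55.0, 88.0, -27.0, -109.0]
0.011 -20 [24.0, 18.0, -50.0, 61.0, -27.0, -106.0]
0.011 -40 [26.0, 18.0, -42.0, 37.0, -29.0, -104.0]
0.011 -60 [24.0, 19.0, -36.0, 19.0, -31.0, -104.0]
0.011 -80 [21.0, 18.0, -31.0, 5.0, -32.0, -106.0]
0.011 -100 [17.0, 18.0, -27.0, -7.0, -32.0, -111.0]
0.011 -110 [15.0, 18.0, -26.0, -
[... 187 characters left out ...]
 [15.0, 7.0, -28.0, -15.0, -38.0, -123.0]
8 -20
0.1 0 [32.0, 8.0, -50.0, 51.0, -38.0, -82.0]
0.05 0 [27.0, 13.0, -52.0, 64.0, -32.0, -91.0]
0.011 0 [21.0, 18.0, -53.0, 76.0, -28.0, -99.0]
0.011 -20 [26.0, 18.0, -46.0, 50.0, -29.0, -96.0]
0.011 -40 [26.0, 19.0, -39.0, 29.0, -31.0, -94.0]
0.011 -60 [23.0, 19.0, -33.0, 13.0, -33.0, -95.0]
0.011 -80 [19.0, 19.0, -28.0, -1.0, -33.0, -99.0]
0.011 -100 [15.0, 18.0, -26.0, -13.0, -33.0, -103.0]
0.011 -110 [13.0, 18.0, -25.0, -19.0, -32.0, -106.0]
0.011 -120 [10.0, 17.0, -25.0, -25.0, -31.0, -108.0]
0.011 -126 [9.0, 17.0, -25.0, -28.0, -30.0, -109.0]
0.06 -120 [12.0, 12.0, -26.0, -22.0, -35.0, -113.0]
0.1 -120 [13.0, 7.0, -27.0, -19.0, -38.0, -117.0]
```

```bash
cat > go.py <<'E'
import sys
from sw import *
h,sp=float(sys.argv[1]),float(sys.argv[2])
p,R=tg(h,5,-20,sp); R0=np.array(a['ee_rot'])
print('shift units',((p-a['tcp_pos'])/.03).round(3),'turn units',(Ro.from_matrix(R@R0.T).as_rotvec()/.15).round(3))
E
python3 go.py .1 0
```

```text
8.35 [ 19.8  -0.  -55.   53.5 -14.4 -73.1] tool in dial frame mm [ 19.   -6.4 116.1]
[[-0.007 -1.    -0.025]
 [-1.     0.008 -0.017]
 [ 0.017  0.025 -1.   ]]
shift units [-0.234  0.226 -0.76 ] turn units [-1.976  0.519 -0.953]
```

Request:
play_rows(
  commands="-0.058 0.056 -0.19 -0.494 0.13 -0.238;-0.058 0.056 -0.19 -0.494 0.13 -0.238;-0.058 0.056 -0.19 -0.494 0.13 -0.238;-0.058 0.056 -0.19 -0.494 0.13 -0.238;0 0 0 0 0 0;0 0 0 0 0 0;0 0 0 0 0 0",
)

```text
time_s: 9.05
tcp_pos: [0.4969, 0.0224, 0.1617]
ee_rot: [[-0.189, -0.906, 0.38], [-0.932, 0.044, -0.359], [0.309, -0.422, -0.852]]
wrist_force: [-0.1, 0.5, -0.0]
gripper_width: 0.481
gripper_force: 0.0
```

```bash
python3 go.py .1 0; python3 go.py .011 0|tail -1; python3 bar.py w5 wrist|tail -3
```

```text
9.05 [ 30.9   6.8 -53.6  59.3 -35.8 -89.3] tool in dial frame mm [  0.2   0.2 100.3]
[[ 0.031 -0.996 -0.083]
 [-0.94  -0.001 -0.34 ]
 [ 0.339  0.088 -0.937]]
shift units [ 0.033 -0.008  0.007] turn units [-0.009 -0.006 -0.009]
shift units [ 1.515 -0.081 -2.563] turn units [-0.009 -0.006 -0.009]
1138 [-0.     -0.0075  0.0313]
((0.0029144287109375, -8.01565933227539), (30.55661964416504, 11.735166549682617), 89.65218353271484)
white 77 [0.0002 0.0036 0.0317] dial angle rad 0.055
```

The pose is as modelled and the bar is centred within about 1 mm. I'll descend along the axis and close.

Request:
play_rows(
  commands="0.25 -0.013 -0.427 0 0 0;0.25 -0.013 -0.427 0 0 0;0.25 -0.013 -0.427 0 0 0;0.25 -0.013 -0.427 0 0 0;0.25 -0.013 -0.427 0 0 0;0.25 -0.013 -0.427 0 0 0;0 0 0 0 0 0;0 0 0 0 0 0;0 0 0 0 0 0",
)

```text
time_s: 10.0
tcp_pos: [0.5417, 0.0198, 0.0849]
ee_rot: [[-0.189, -0.906, 0.38], [-0.932, 0.043, -0.361], [0.31, -0.422, -0.852]]
wrist_force: [0.1, -0.1, 0.0]
gripper_width: 0.479
gripper_force: 0.0
```

```bash
python3 go.py .011 0
```

```text
10.0 [  17.7   17.1  -55.5   88.1  -27.3 -108.8] tool in dial frame mm [ 0.7 -0.2 11.4]
[[ 0.031 -0.996 -0.082]
 [-0.94  -0.001 -0.342]
 [ 0.34   0.088 -0.936]]
shift units [ 0.022  0.007 -0.004] turn units [ 0.001 -0.006 -0.008]
```

Request:
play_rows(
  commands="0 0 0 0 0 0;0 0 0 0 0 0;0 0 0 0 0 0;0 0 0 0 0 0;0 0 0 0 0 0;0 0 0 0 0 0;0 0 0 0 0 0;0 0 0 0 0 0",
  grip=8,
)

```text
time_s: 10.8
tcp_pos: [0.5415, 0.0202, 0.084]
ee_rot: [[-0.188, -0.906, 0.379], [-0.932, 0.042, -0.361], [0.311, -0.421, -0.852]]
wrist_force: [-3.8, 1.7, 2.1]
gripper_width: 0.148
gripper_force: 29.7
```

Gripped at 12.9 mm. Turning clockwise, the first 60°.

Request:
play_rows(
  commands="0 0 0 0.29 -0.014 -0.504;0 0 0 0.29 -0.014 -0.504;0 0 0 0.29 -0.014 -0.504;0 0 0 0.29 -0.014 -0.504;0 0 0 0.29 -0.014 -0.504;0 0 0 0.29 -0.014 -0.504;0 0 0 0.29 -0.014 -0.504;0 0 0 0.29 -0.014 -0.504;0 0 0 0.29 -0.014 -0.504;0 0 0 0.29 -0.014 -0.504;0 0 0 0.29 -0.014 -0.504;0 0 0 0.29 -0.014 -0.504;0 0 0 0 0 0",
)

```text
time_s: 12.1
tcp_pos: [0.5426, 0.0201, 0.0846]
ee_rot: [[-0.885, -0.433, 0.171], [-0.453, 0.885, -0.107], [-0.105, -0.172, -0.979]]
wrist_force: [-2.1, 3.2, 4.2]
gripper_width: 0.146
gripper_force: 29.7
```

```bash
python3 go.py .011 -60; python3 go.py .011 -120|tail -1;python3 -c "
from t import *
print(a['wrist_force'],a['moment'])"|tail -1
```

```text
12.1 [  24.    18.6  -35.6   19.1  -30.7 -103.4] tool in dial frame mm [ 1.3  0.1 10.7]
[[-0.799 -0.498 -0.338]
 [-0.496  0.863 -0.099]
 [ 0.34   0.089 -0.936]]
shift units [-0.007 -0.004  0.006] turn units [-0.01  -0.002 -0.004]
shift units [-0.007 -0.004  0.006] turn units [ 3.476 -0.167 -6.05 ]
[-2.14860334  3.23264675  4.17268999] [ 0.66627526  0.56478598 -0.07420784]
```

Tracking is exact and the forces are small. Another 60°.

Request:
play_rows(
  commands="0 0 0 0.29 -0.014 -0.504;0 0 0 0.29 -0.014 -0.504;0 0 0 0.29 -0.014 -0.504;0 0 0 0.29 -0.014 -0.504;0 0 0 0.29 -0.014 -0.504;0 0 0 0.29 -0.014 -0.504;0 0 0 0.29 -0.014 -0.504;0 0 0 0.29 -0.014 -0.504;0 0 0 0.29 -0.014 -0.504;0 0 0 0.29 -0.014 -0.504;0 0 0 0.29 -0.014 -0.504;0 0 0 0.29 -0.014 -0.504;0 0 0 0 0 0;0 0 0 0 0 0",
)

```text
time_s: 13.5
tcp_pos: [0.543, 0.0192, 0.0849]
ee_rot: [[-0.867, 0.425, 0.26], [0.482, 0.845, 0.229], [-0.122, 0.324, -0.938]]
wrist_force: [1.2, -3.7, 5.5]
gripper_width: 0.147
gripper_force: 29.7
```

Request:
play_rows(
  commands="0 0 0 0 0 0;0 0 0 0 0 0;0 0 0 0 0 0;0 0 0 0 0 0;0 0 0 0 0 0;-0.17 0.01 0.29 0 0 0;-0.25 0.013 0.43 0 0 0;-0.25 0.013 0.43 0 0 0;-0.25 0.013 0.43 0 0 0;-0.25 0.013 0.43 0 0 0;-0.25 0.013 0.43 0 0 0;-0.4 0 0.5 0 0 0;-0.4 0 0.5 0 0 0;-0.4 0 0.5 0 0 0;-0.4 0 0.5 0 0 0;0 0 0 0 0 0;0 0 0 0 0 0",
  grip=42,
)

```text
time_s: 15.2
tcp_pos: [0.451, 0.0223, 0.2176]
ee_rot: [[-0.867, 0.427, 0.259], [0.484, 0.844, 0.231], [-0.12, 0.325, -0.938]]
wrist_force: [-0.0, -0.5, 0.1]
gripper_width: 0.486
gripper_force: 0.0
```

```bash
python3 bar.py w6 wrist; python3 bar.py t6 top|tail -3
python3 - <<'E'
from h import *
for f in('t6','w6'):
    s=pts(f).reshape(-1,3)
    k=s[(s[:,2]>.30)&(s[:,2]<.34)&(s[:,0]>.60)&(s[:,0]<.70)&(abs(s[:,1]-.015)<.045)]; print(f,len(k),np.median(k,0) if len(k) else '')
a=cv2.imread('pics/t6.png')[135:300,180:460]; b=cv2.imread('pics/w6.png')
cv2.imwrite('pics/c6.png',np.hstack([cv2.resize(a,(420,300),interpolation=3),cv2.resize(b,(380,300))]))
E
```

```text
15.2 [  17.2   -2.1  -29.   -11.7  -45.1 -128.3] tool in dial frame mm [-11.6  -2.2 171.7]
[[-0.83   0.496 -0.255]
 [ 0.442  0.864  0.243]
 [ 0.341  0.089 -0.936]]
557 [-0.0092  0.0041  0.0306]
((-9.164360046386719, 4.21022891998291), (11.822962760925293, 23.12141227722168), 60.06541061401367)
117 [ 0.0027 -0.0025  0.0331]
((1.0824623107910156, -1.8446426391601562), (13.033827781677246, 44.165260314941406), 60.29365158081055)
white 2 [ 0.0082 -0.0061  0.0315] dial angle rad 2.206
t6 348 [0.6477104  0.01474912 0.32617528]
w6 0
```

View pics/c6.png

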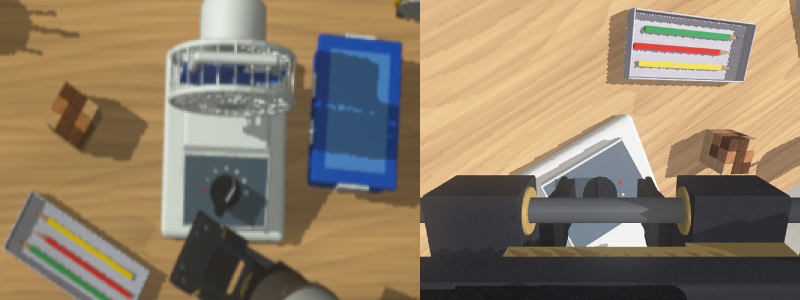

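The pointer now sits 30° past straight-up on the right (speed 4, bar at 120°), and the tray, cube and box are where they were. One finer check of the head's tilt from the motor housing's top line and the guard.

Run:
```python
from h import *
from scipy.spatial.transform import Rotation as Ro
Rf=Ro.from_euler('z',-2.8,degrees=True).as_matrix(); o=np.array([.6217,.0143,0])
snap('scene','s7')
for f in('top3','t6','scene3','s7','wrist3'):
    L=(pts(f)-o)@Rf; s=L.reshape(-1,3); s=s[np.isfinite(s).all(1)]
    k=s[(s[:,0]>.07)&(s[:,0]<.17)&(abs(s[:,1])<.05)&(s[:,2]>.22)&(s[:,2]<.27)]
    # ridge: z + curvature fit  z=a+b x+c y^2+d y
    if len(k)>50:
        A=np.c_[np.ones(len(k)),k[:,0],k[:,1]**2,k[:,1]]; k_=k
        for _ in range(5):
            x=np.linalg.lstsq(A,k_[:,2],rcond=None)[0]; e=abs(k_[:,2]-A@x); g=e<max(.002,1.5*e.std()); A,k_=A[g],k_[g]
        print(f,len(k_),'ridge slope',x[1].round(3),'x',k_[:,0].min().round(3),k_[:,0].max().round(3))
    q=[]
    for z0 in np.arange(.135,.29,.01):
        m=s[(abs(s[:,2]-z0)<.005)&(s[:,0]>-.02)&(s[:,0]<.05)&(abs(s[:,1])<.09)]
        if len(m)>8: q.append([z0,np.percentile(m[:,0],5)])
    q=np.array(q); 
    if len(q)>4: print('   guard front dx/dz',np.polyfit(q[:,0],q[:,1],1)[0].round(3))
    h=s[(s[:,2]>.312)&(abs(s[:,1])<.04)&(abs(s[:,0]-.03)<.03)]; print('   handle',np.median(h,0).round(4),h[:,2].max().round(4)) if len(h) else 0
```

```text
top3 616 ridge slope 0.022 x 0.07 0.115
   guard front dx/dz -0.037
   handle [0.0266 0.0106 0.3262] 0.3315
t6 604 ridge slope 0.02 x 0.07 0.115
   guard front dx/dz -0.039
   handle [ 0.0262 -0.      0.3262] 0.3311
scene3 684 ridge slope 0.028 x 0.07 0.116
   guard front dx/dz -0.041
   handle [0.0276 0.0006 0.3249] 0.3295
s7 684 ridge slope 0.014 x 0.07 0.117
   guard front dx/dz -0.042
   handle [0.0277 0.0008 0.3251] 0.3284
wrist3 3314 ridge slope 0.025 x 0.07 0.115
   guard front dx/dz -0.04
   handle [ 0.0251 -0.0156  0.3234] 0.3266
```

The tilt is about -0.03 rad, well inside 0.1. The dial reads 120° and the arm is clear, so I'm handing in.

```bash
python3 -c "
from station import r
print(r.finish_job())"
```

```text
the job is handed in; nothing more can be done
None
```

I handed the job in at about 15 s of the 54 s allowed. The fan's head measures about 0.03 rad from level and the dial rests at speed 4 (bar at 120°). The arm is clear of everything, and the tray, box and cube look unmoved in the last top view. No verdict came back.

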